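# Clamp a spectacle temple in the frame vise and cure its hinge

## Robot

A 7-joint arm with a two-finger parallel gripper is mounted at the origin on the work surface. World frame = base frame: x ahead of the robot, y to its left, z up, the work surface at z = 0. Lengths are in m, angles in rad, forces in N, time in s.
With the tool pointing down it reaches from about 0.425 to 0.875 m from the base axis. Payload 4.7 kg.
Tool frame: the origin (TCP) lies midway between the tips of the shut fingers; the grasp point (between the pads) lies ctrl.grasp_offset behind it (ctrl.grasp_offset is the distance from the TCP to the grasp point, in m); z points along the fingers, y is the line along which they close (so a half turn about z gives the same grasp; the last joint's range is limited). The gripper opens to 87 mm and grips with 3 to 60 N. Pads are 19 mm wide; open, the fingers measure 117 mm over their backs; the gripper's body (75 mm by 190 mm) begins 51 mm behind the grasp point.
Start: joints at [-1.335, 0.321, -0.07, 1.45, 0.023, 1.371, -0.057], TCP at [0.143, 0.634, 0.223] pointing down, gripper open.
Joint ranges: [-2.86, 2.86], [-0.3, 2.09], [-1.38, 1.24], [0.06, 2.45], [-1.56, 4.7], [0.09, 2.05], [-2.69, 2.69]. Speed limits (rad/s): [2.57, 2.57, 3.14, 3.14, 3.14, 3.14, 3.14].

## Interface

Orientations are given as a rotation vector (axis times angle).
In Python, from bench import ctrl gives the robot as it stands. The module is installed in compiled form; this text tells all that it offers.
- The arm moves only by the tool jog_arm, never from a script. Its argument "moves" is one flat list of numbers, 7 for each row, row after row: the shift along the tool's x, y, z in units of 30 cm (1.0 is 30 cm), then the turn, a rotation vector about the tool's x, y, z in units of 60 degrees (1.0 is 60 degrees), then the gripper's target within -1 to 1 (fully open at 1, half-way at 0, shut at -1). In form: [x, y, z, wx, wy, wz, fingers, x, y, z, wx, wy, wz, fingers, ...]. A call has exactly 8 rows; each row is the pose to reach, as a shift and turn from the pose commanded when the call began, along the tool's axes at that moment; what a row does not reach only later rows make up. A row lasts 1/8 s, in which the tool goes at most 62.5 mm and 10.7 degrees, less where a joint would pass 70% of its speed; a pose out of reach is approached as far as the arm can. A call with a number of a shift or a turn outside -1 to 1 is refused whole. A call with a gripper value outside its range is refused whole. The fingers move at their own pace and stop on an object; "newtons" is the grip in N (left out, the last holds). Time passes only in rows, so rows that repeat a pose let the fingers close, or fill a call up. It gives the time, the measured TCP pose, the force, the opening and the grip force at its end, in the units of the state.
- ctrl.get_state(): the state, without advancing time (a new reading comes with each control period).
- ctrl.get_image(name): name is "scene" or "side" or "wrist"; returns a dict with "pixels" (480x640x3 uint8, red, green, blue), "fx", "fy", "cx", "cy" (pixels), "xyz" and "rotation" of the camera in the world; the wrist camera has in their place "tool_from_camera" (4x4, takes a point from camera to tool coordinates, whose origin is the TCP and whose axes are the flange's). Camera axes: x right, y up, looking along -z (the intrinsics and any distortion apply to the point x, -y, -z); pixel columns grow to the right and rows downward; lengths in m; the calibration is good to about 2 mm. A picture is of the moment at which its call begins: read the wrist's pose just before it. There is no depth.
- ctrl.close_job(): hands the job in; it is judged then, once.
The state is a dict: "time": time; "joint_positions": joint angles; "qd": joint speeds; "joint_torque": joint torques, N m; "position": TCP position; "tool_rot": TCP orientation; "ft_force": force on the tool from outside, world axes, zero at the start; "torque": the same for the moment, N m; "grip_width": opening from 0.0 (shut) to 1.0 (fully open); "grip_force": force on a finger pad.
Only numpy, scipy, OpenCV 4.12 (cv2) and the standard library are available. Lean on these libraries where they do the work, as an engineer would, in place of code of your own. Each camera call takes 0.05 s, during which the arm holds its last target. There are 200 camera calls.

## Task

Take the black spectacle temple off its walnut rest and lay it flat on the bed of the blue vise between the brass jaws, with its steel-hinged end sticking out about 25 mm past the jaws towards the curing lamp. Crank the vise clockwise until the sprung jaw holds the temple firmly, and only then squeeze the lamp's orange trigger all the way against its handle for a good second and let it go. Leave the temple clamped, and leave the brown temple and everything else on the counter where it is.

Things in the scene. Friction and masses are not known exactly. Their poses are not given: they have to be found in the camera images.
- black_temple: The workpiece: loose black spectacle temple, 165 mm long, 20 mm wide, 10 mm thick, 45 g, lying flat. Origin on the underside, mid width. x runs along the straight part (x = -50 to +75 mm) to the hinged end; past x = -50 mm a 15 mm wide ear piece bends by 0.5 rad to +y, ending near x = -90, y = +21 mm. Steel hinge 6 mm high on top at x = 49 to 75 mm. Black and brown may change places.
- black_temple_hinge (a point): The tip of the black temple's hinged end, at mid thickness (x = +75 mm, 5 mm above the underside).
- rest_black: Fixed walnut rest under the black temple, 130 x 56 mm, origin on the counter under its centre, x along its length. Base 18 mm high, with two cross ribs (10 mm wide, 50 mm long) at x = +40 and -50 mm, tops at 30 mm, on which the temple lies: between them there is 12 mm of free room below it.
- vise: Fixed blue vise; origin on the counter; base plate x = -130 to +60, y = -65 to +85 mm, 18 mm high. The temple is to lie along y, hinged end to -y, on the steel bed strips. Jaws from y = -50 to -12 mm, 54 mm high; fixed brass face at x = +20 mm looking to -x, its block reaching to x = +50 mm. Bevel box under the crank 58 x 60 mm, 60 mm high, centred at x = -105, y = -31 mm.
- vise_bed (a point): Point on the vise bed between the jaws, 30 mm above the counter, at vise x = +10, y = -31 mm; axes as the vise's. Two bed strips have this height, each from x = -60 to +60 mm of the vise: y = -55 to -9 mm and y = +45 to +75 mm; between them the plate is only 18 mm high, room for fingers under the temple.
- jaw_pad: Sprung brass pad on the front of the moving jaw, 38 mm wide (y), 22 mm high. Origin in the centre of the face that meets the temple; x as the vise's. With the jaw right open the face is at vise x = -38 mm, 58 mm from the fixed jaw. It gives up to 7.8 mm at 3 N per mm when it presses on something.
- jaw (a joint): Travel of the moving jaw in m towards the fixed jaw: 0 is right open (58 mm between faces), stop at 0.044 (14 mm left between the faces). It moves 20 mm per turn of the crank; a 20 mm wide temple is met at 0.038.
- crank (a joint): Angle of the crank in rad, growing clockwise seen from above, which closes the jaw: 0 is right open, end stop at 13.8 (2.2 turns). It stays where it is left. It starts between 0 and 5.
- crank_knob (a point): Centre of the red grip of the crank: an upright, freely spinning cylinder 20 mm across and 38 mm high (73 to 111 mm above the counter), this point at 93 mm. It circles the crank axis at 36 mm; the steel crank arm below it has its top at 76 mm on the axis and 72 mm elsewhere.
- crank_axis (a point): Point on the upright crank axis at the height of the knob's centre (93 mm).
- curing_lamp: Fixed white curing lamp, pistol shape with the handle up, standing at the hinged end of the vise and shining in its own +y direction. Origin on the counter below the point it shines at. Barrel 36 to 42 mm across along y from y = -33 to -140 mm, axis at 55 mm height. Upright handle 24 mm (x) by 26 mm, from y = -130 to -104 mm, top at 158 mm.
- squeeze_point (a point): Where to squeeze the trigger from above: 136 mm above the counter, midway between the handle's back (y = -130 mm) and the front of the trigger when fully squeezed. Fingers close along y (the lamp's); across handle and trigger it is 53 mm at rest, 39 mm fully squeezed at this height.
- trigger_tip (a point): Point on the front face of the orange trigger near its free upper end, 136 mm above the counter. The trigger is a 20 mm wide, 10 mm thick, 72 mm long plate in front of the handle, hinged at its lower end 78 mm above the counter, top at 150 mm.
- trigger (a joint): Trigger angle in rad: 0 released, 0.26 fully squeezed (at the handle); a spring returns it; about 3 N are needed.
- brown_temple: Bystander: brown temple of the same shape on another rest. Leave it.
- rest_brown: Fixed walnut rest under the brown temple, the same as rest_black.
- frame_front: Bystander: black horn-rimmed frame front lying flat, 140 x 54 mm, 8 mm high.
- plier: Bystander: hinge plier with blue handles, 165 mm long, 12 mm high.
- ring_box: Bystander: frosted glass ring box with brass knob, 78 mm square, 54 mm high.
- screwdriver: Bystander: screwdriver 150 mm long.
- screw_jar: Bystander: closed screw jar, 56 mm across, 60 mm high.
- nut_dish: Bystander: small blue dish, 80 mm across, 30 mm high.
Things that resemble listed ones, but are neither listed nor needed, are in the scene too. Several things have the shape of the vise; the one meant has the colours described above. What is meant by the curing_lamp is not turquoise, and is the smaller of those in its own colour.

How it is judged:
By the outcome, as a careful person would: the job done as asked, in the order asked, and still so for the second after the job is handed in, with the robot touching nothing.
It also fails if it takes over 72 s, if anything falls off the work surface, if the arm or the gripper's body presses on something with over 40 N, if the wrist force passes 120 N, or if a joint passes its speed limit or range.

## Working session

There is one attempt and no reset: what is moved stays moved. The work goes in short steps, Python scripts to look and compute and a tool call to move; the robot and the scene stay as the last step left them, time stands still between calls to the robot, and variables do not carry over. Pictures are saved under pics/ and viewed, at most 11 in all, crops included, and the job is handed in when it is done.

Besides the shell and the picture viewer there is one more tool, called after "Call:" as name(argument=value, ...) on one line, values as JSON. jog_arm: Moves the arm, as the interface text tells. Its arguments: {"type":"object","properties":{"moves":{"type":"array"},"newtons":{"type":"number"}},"required":["moves"]}

```bash
mkdir -p pics
cat > h.py <<'E'
import numpy as np, cv2
from scipy.spatial.transform import Rotation as R
from bench import ctrl
def grab(n,f):
    s=ctrl.get_state(); im=ctrl.get_image(n); cv2.imwrite('pics/'+f+'.png',im['pixels'][:,:,::-1])
    d={k:v for k,v in im.items() if k!='pixels'}; d['state']=s
    np.save('pics/'+f+'.npy',d,allow_pickle=True); return im,d
def load(f):
    return cv2.imread('pics/'+f+'.png'),np.load('pics/'+f+'.npy',allow_pickle=True).item()
def cam(d):
    if 'xyz' in d:
        r=np.array(d['rotation']); 
        if r.shape!=(3,3): r=R.from_rotvec(r).as_matrix()
        return np.array(d['xyz']),r
    s=d['state'];T=np.array(d['tool_from_camera']);Rt=R.from_rotvec(s['tool_rot']).as_matrix()
    return np.array(s['position'])+Rt@T[:3,3],Rt@T[:3,:3]
def ray(d,u,v):
    p,r=cam(d)
    return p,r@np.array([(u-d['cx'])/d['fx'],-(v-d['cy'])/d['fy'],-1])
def px(d,u,v,z):
    p,q=ray(d,u,v);return p+q*(z-p[2])/q[2]
def proj(d,P):
    p,r=cam(d);c=r.T@(np.array(P)-p);return d['cx']+d['fx']*c[0]/-c[2],d['cy']-d['fy']*c[1]/-c[2]
E
python3 - <<'E'
from h import *
for n in('scene','side','wrist'):
    im,d=grab(n,n+'0'); print(d)
print(ctrl.grasp_offset)
a=cv2.imread('pics/scene0.png');b=cv2.imread('pics/side0.png')
E
```

```text
{'fx': 474.8754355077559, 'fy': 474.8754355077559, 'cx': 319.37705039889823, 'cy': 243.81666311979467, 'xyz': array([ 1.0727006 , -0.33093803,  1.19010391]), 'rotation': array([0.46767612, 0.295564  , 1.08258432]), 'state': {'time': 0.0, 'joint_positions': array([-1.33489374,  0.32179936, -0.07007059,  1.45167385,  0.02260698,
        1.37080361, -0.0568953 ]), 'qd': array([-9.97734663e-05, -1.22013657e-03,  2.63820599e-04,  2.01878361e-03,
        6.77922846e-04, -7.45570756e-04,  1.08118799e-04]), 'joint_torque': array([-1.43401758e-04, -4.91282666e+01, -4.03844006e-01, -3.12533891e+01,
       -6.38409262e-02,  4.37037076e-02,  1.85205245e-04]), 'position': array([0.14293034, 0.63352094, 0.22147735]), 'tool_rot': array([-3.47645502e-01, -3.12219646e+00,  2.97635760e-03]), 'ft_force': array([-0.03043036, -0.01447065, -0.54242157]), 'torque': array([-0.0207963 ,  0.03194295,  0.00589327]), 'grip_force': 0.0, 'grip_width': 0.9995272373014225}}
{'fx': 487.3466201177857, 'fy': 487.3466201177857, 'cx': 320.72957240850644, 'cy': 247.16812142147796, 'xyz': array([ 0.46102628, -1.11237573, 
[... 1304 characters left out ...]
.1, 'joint_positions': array([-1.33491288,  0.32177579, -0.07007276,  1.45155152,  0.02262876,
        1.37080004, -0.05691173]), 'qd': array([ 0.00067206, -0.00139747, -0.00057786, -0.00321274,  0.00023777,
        0.00209647, -0.00061533]), 'joint_torque': array([-1.77275301e-04, -4.92569554e+01, -4.05748654e-01, -3.13399744e+01,
       -6.42601401e-02,  3.94399278e-02,  1.03687812e-04]), 'position': array([0.14293608, 0.6335812 , 0.22155406]), 'tool_rot': array([-3.47638959e-01, -3.12222854e+00,  2.74398377e-03]), 'ft_force': array([-0.11649877, -0.42842614, -0.79427638]), 'torque': array([-0.07164346, -0.0019339 , -0.09046287]), 'grip_force': 0.0, 'grip_width': 1.002430630040729}}
0.0187
```

View pics/scene0.png

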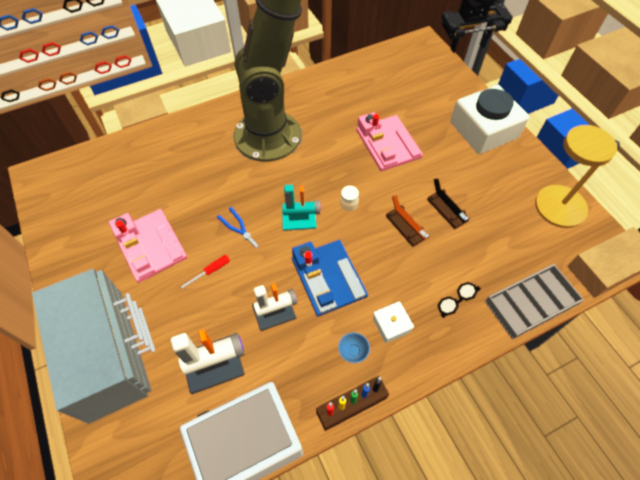

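View pics/side0.png

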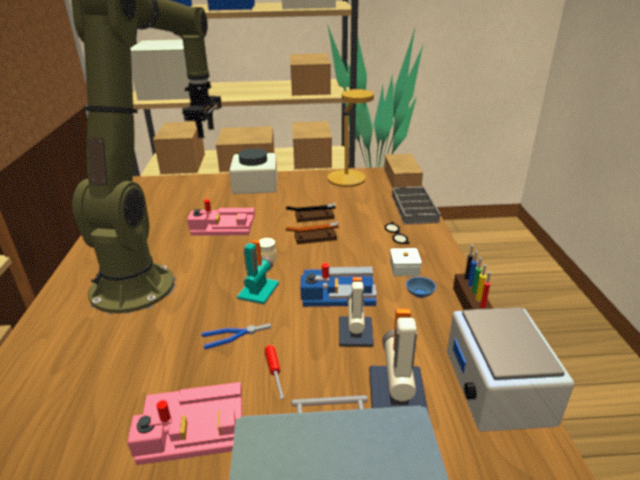

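Candidates: lamps are white small at scene (273,303), white large at (205,360) and turquoise at (298,208). The small white one by the blue vise fits. Vises are blue at (330,277) and pink at (148,243) and (388,140), so blue. Temples are black at (450,200) and brown at (407,218). I'll confirm in an enlarged crop.

Run:
```python
from h import *
a,d=load('scene0')
c=cv2.resize(a[170:340,240:480],None,fx=3.3,fy=3.3,interpolation=cv2.INTER_CUBIC);cv2.imwrite('pics/crop0.png',c)
for n,u,v,z in[('black',450,200,.03),('blackh',465,217,.03),('brown',407,218,.03),('vise',330,277,.03),('lamp',273,303,.05),('knob',308,257,.1)]:print(n,px(d,u,v,z).round(3))
```

```text
black [0.506 0.379 0.03 ]
blackh [0.576 0.383 0.03 ]
brown [0.503 0.231 0.03 ]
vise [ 0.573 -0.057  0.03 ]
lamp [ 0.583 -0.228  0.05 ]
knob [ 0.526 -0.099  0.1  ]
```

View pics/crop0.png

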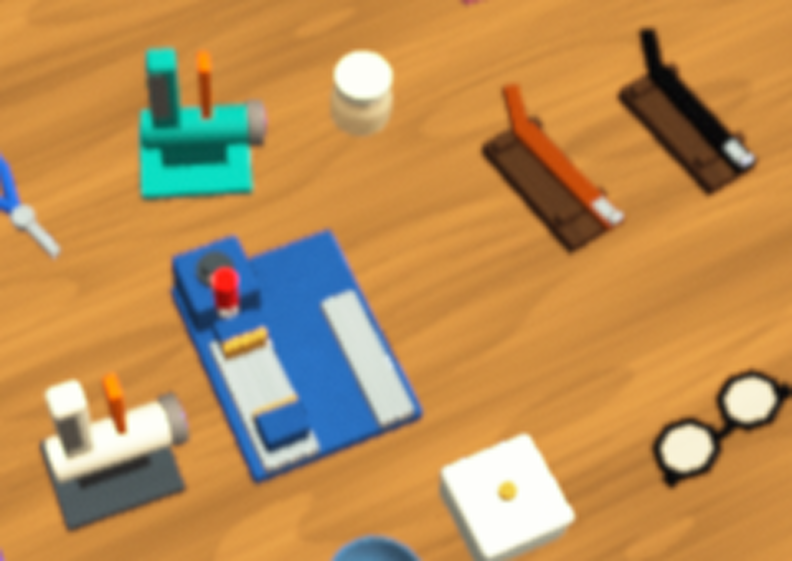

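The crop confirms all three. The blue vise has its red knob at crop (225,287). The small white lamp is at its hinge end, crop (110,440). The black temple has its steel hinge at crop (738,152). Next I move the wrist camera over it.

Call:
jog_arm(moves=[-0.15,-0.08,-0.05,0,0,0,1,-0.3,-0.16,-0.1,0,0,0,1,-0.45,-0.24,-0.15,0,0,0,1,-0.6,-0.32,-0.2,0,0,0,1,-0.75,-0.4,-0.2,0,0,0,1,-0.9,-0.48,-0.2,0,0,0,1,-1,-0.5,-0.2,0,0,0,1,-1,-0.5,-0.2,0,0,0,1])

```text
time: 1.15
position: [0.4054, 0.4193, 0.2822]
tool_rot: [0.357, 3.12, -0.002]
ft_force: [0.2, 0.1, 0.2]
grip_width: 0.999
grip_force: 0.0
```

Run:
```python
from h import *
im,d=grab('wrist','w1');s=d['state'];print(s['time'],s['position'],s['tool_rot'],s['joint_positions'])
```

```text
1.15 [0.40540106 0.41925584 0.2822115 ] [ 3.56640763e-01  3.12048460e+00 -1.79149285e-03] [-0.96874805  0.15494077  0.13650251  1.53650376 -0.0198311   1.45205333
  0.51170163]
```

View pics/w1.png

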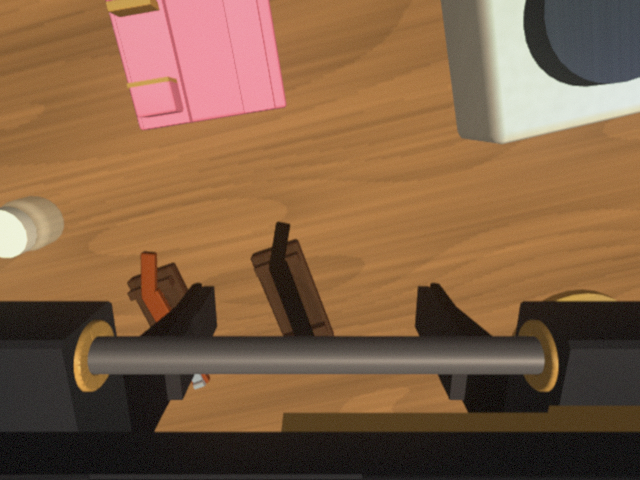

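The wrist view shows the black temple's straight part from (278,262) to (305,335), with the ear end at (282,225). The hinge end is hidden by the fingers. I'll measure from this and the fixed cameras.

Run:
```python
from h import *
a,d=load('w1')
m=(a.max(2)<45).astype(np.uint8)
for r in range(222,338,6):
    x=np.where(m[r,240:345])[0]+240
    print(r,(x.min(),x.max(),len(x)) if len(x) else None, end=' ')
print()
print(a[300,270:330:3].max(1))
L=[];Q=[]
for r in range(275,326,2):
    x=np.where(m[r,240:345])[0]+240
    l=px(d,x.min(),r,.04);q=px(d,x.max()+1,r,.04);L.append(l[:2]);Q.append(q[:2])
for n,E in(('L',L),('Q',Q)):
    E=np.array(E);c=E.mean(0);v=np.linalg.svd(E-c)[2][0];print(n,c,v,np.degrees(np.arctan2(v[1],v[0])))
for n,off in(('scene0',None),('side0',None)):
    b,e=load(n)
    for P in([.506,.379,.04],[.576,.383,.04]):print(n,proj(e,P))
# hinge (bright) in scene
b,e=load('scene0')
h=cv2.cvtColor(b,cv2.COLOR_BGR2HSV)
w=((h[...,1]<50)&(h[...,2]>140)).astype(np.uint8)
n,l,st,ce=cv2.connectedComponentsWithStats(w)
for i in range(1,n):
    if 440<ce[i][0]<490 and 190<ce[i][1]<235:print('hinge',st[i],ce[i],px(e,*ce[i],.046));ys,xs=np.where(l==i);pp=np.array([px(e,x,y,.046)[:2] for x,y in zip(xs,ys)]);print(pp.min(0),pp.max(0))
b2,e2=load('side0')
print(proj(e2,[.58,.383,.043]))
```

```text
222 None 228 (np.int64(277), np.int64(288), 10) 234 (np.int64(276), np.int64(287), 12) 240 (np.int64(274), np.int64(285), 11) 246 (np.int64(273), np.int64(285), 13) 252 (np.int64(272), np.int64(284), 13) 258 (np.int64(271), np.int64(283), 13) 264 (np.int64(270), np.int64(286), 17) 270 (np.int64(270), np.int64(289), 20) 276 (np.int64(273), np.int64(291), 19) 282 (np.int64(275), np.int64(293), 19) 288 (np.int64(277), np.int64(295), 19) 294 (np.int64(279), np.int64(298), 20) 300 (np.int64(282), np.int64(300), 19) 306 (np.int64(284), np.int64(302), 19) 312 (np.int64(286), np.int64(305), 20) 318 (np.int64(289), np.int64(307), 19) 324 (np.int64(291), np.int64(309), 19) 330 (np.int64(293), np.int64(311), 19) 336 (np.int64(285), np.int64(313), 21) 
[ 86  89  83  86  40  31  25  33  35  32  40  85  87  79  78  85  87 129
 165 162]
L [0.5049444  0.35998339] [0.99615436 0.08761563] 5.026450814843723
Q [0.50959625 0.38017826] [0.99546997 0.09507644] 5.45571961121387
scene0 (np.float64(450.90012457250134), np.float64(198.0658929893374))
scene0 (np.float64(465.80739849712046), np.float64(215.2121119136845))
side0 (np.float64(311.1034807466794), np.float64(205.03067103559346))
side0 (np.float64(331.5186219707195), np.float64(203.67686799701266))
hinge [460 213   8   7  33] [463.48484848 215.90909091] [0.57759616 0.37190253 0.046     ]
[0.56606021 0.36474998] [0.58959996 0.37875122]
(np.float64(332.6833519098464), np.float64(202.83806706976736))
```

Run:
```python
from h import *
a,d=load('w1')
th=np.radians(5.24);u=np.array([np.cos(th),np.sin(th)]);v=np.array([-u[1],u[0]])
g=a[215:235,275:292].max(2);print(g[:,3:14].mean(1).round())
E=px(d,283,224.5,.04)[:2];c=np.array([.5073,.3701])
print('ear end',E,'perp',(E-c)@v,'along rel c',(E-c)@u,'origin',c+u*((E-c)@u+90e-3))
e=px(d,270,268,.04)[:2];print('corner',(e-c)@u,(e-c)@v)
# rest top edges (walnut): far end of rest in w1, base z .018
```

```text
[168. 166. 166. 165. 166. 164. 150. 113.  70.  44.  39.  39.  41.  41.
  40.  41.  42.  43.  43.  44.]
ear end [0.42362004 0.38193313] perp 0.019425984891090566 along rel c -0.08224955562098038 origin [0.51501805 0.37080783]
corner -0.04200659608605742 -0.00936907095469575
```

Call:
jog_arm(moves=[-0.15,-0.05,0.15,0,0,-0.15,0.5,-0.297,-0.106,0.3,0,0,-0.305,0.2,-0.297,-0.106,0.45,0,0,-0.305,0.1,-0.297,-0.106,0.55,0,0,-0.305,0.1,-0.297,-0.106,0.65,0,0,-0.305,0.1,-0.297,-0.106,0.73,0,0,-0.305,0.1,-0.297,-0.106,0.81,0,0,-0.305,0.1,-0.297,-0.106,0.86,0,0,-0.305,0.1], newtons=20)

```text
time: 2.2
position: [0.4815, 0.3731, 0.0267]
tool_rot: [0.157, -3.137, -0.001]
ft_force: [1.9, 2.5, 6.0]
grip_width: 0.551
grip_force: 1.0
```

Run:
```python
from h import *
s=ctrl.get_state();print(s['time'],s['position'],s['tool_rot'],s['ft_force'],R.from_rotvec(s['tool_rot']).as_matrix().round(4))
```

```text
2.2 [0.48148789 0.37314262 0.02668502] [ 1.57266163e-01 -3.13672635e+00 -1.21796026e-03] [1.91676085 2.53214824 6.04124305] [[-9.95e-01 -1.00e-01 -1.00e-03]
 [-1.00e-01  9.95e-01  7.00e-04]
 [ 9.00e-04  8.00e-04 -1.00e+00]]
```

Call:
jog_arm(moves=[0,0,0,0,0,0,0.1,0,0,0,0,0,0,0.1,0,0,0,0,0,0,-0.4,0,0,0,0,0,0,-1,0,0,0,0,0,0,-1,0,0,0,0,0,0,-1,0,0,0,0,0,0,-1,0,0,0,0,0,0,-1], newtons=20)

```text
time: 3.2
position: [0.4834, 0.3702, 0.0249]
tool_rot: [-0.153, 3.137, -0.002]
ft_force: [4.3, -2.7, 0.4]
grip_width: 0.229
grip_force: 20.3
```

Run:
```python
from h import *
im,d=grab('side','s2');s=d['state'];print(s['time'],s['position'],s['tool_rot'],s['ft_force'],s['grip_width'])
a,_=load('s2');cv2.imwrite('pics/s2c.png',cv2.resize(a[120:320,180:460],None,fx=2.8,fy=2.8,interpolation=cv2.INTER_CUBIC))
```

```text
3.2 [0.48335094 0.37017994 0.02491617] [-1.52516680e-01  3.13697444e+00 -1.78943699e-03] [ 4.3360696  -2.72806445  0.39869391] 0.22919113978937947
```

View pics/s2c.png

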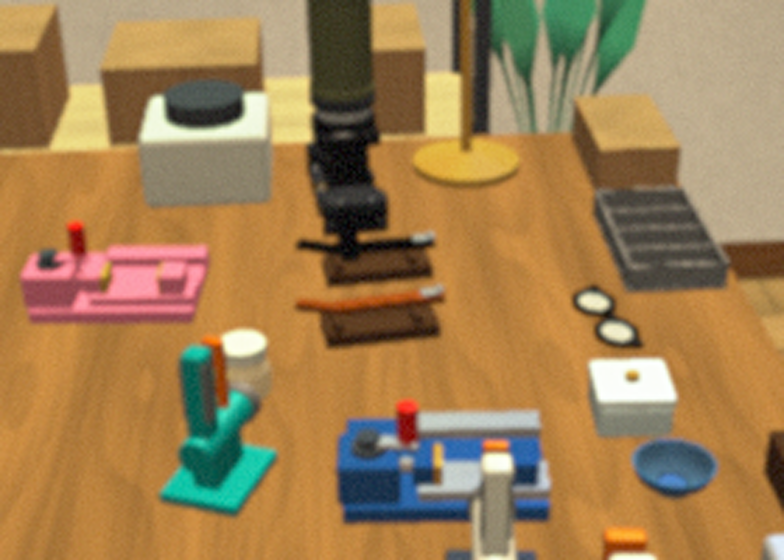

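The temple is in the grip, with an opening of 20 mm. I lift it and carry it to a point from which the wrist camera can see the vise and lamp.

Call:
jog_arm(moves=[0,0,-0.1,0,0,0,-1,0,0,-0.25,0,0,0,-1,-0.1,-0.1,-0.4,0,0,0,-1,-0.2,-0.27,-0.55,0,0,0,-1,-0.3,-0.44,-0.7,0,0,0,-1,-0.4,-0.6,-0.8,0,0,0,-1,-0.5,-0.78,-0.85,0,0,0,-1,-0.6,-0.95,-0.85,0,0,0,-1])

```text
time: 4.25
position: [0.6772, 0.1231, 0.2794]
tool_rot: [-0.158, 3.137, 0.005]
ft_force: [0.9, 0.6, -0.2]
grip_width: 0.227
grip_force: 19.8
```

Call:
jog_arm(moves=[0,-0.15,0,0,0,0,-1,0,-0.3,0,0,0,0,-1,0,-0.45,0,0,0,0,-1,0,-0.58,0,0,0,0,-1,0,-0.65,0,0,0,0,-1,0,-0.65,0,0,0,0,-1,0,-0.65,0,0,0,0,-1,0,-0.65,0,0,0,0,-1])

```text
time: 5.25
position: [0.6964, -0.0691, 0.2775]
tool_rot: [0.159, -3.138, -0.002]
ft_force: [0.2, 0.5, -0.5]
grip_width: 0.225
grip_force: 19.8
```

Run:
```python
from h import *
im,d=grab('wrist','w3');s=d['state'];print(s['time'],s['position'],s['tool_rot'],s['ft_force'],s['grip_width'],s['joint_positions'])
```

```text
5.25 [ 0.69641109 -0.06914753  0.27748404] [ 1.58554189e-01 -3.13751760e+00 -2.47400153e-03] [ 0.19436974  0.48625258 -0.50431493] 0.22491263010416468 [-0.21219135  0.42786514  0.40129171  1.23395434 -0.16461286  1.5113811
  1.83795428]
```

View pics/w3.png

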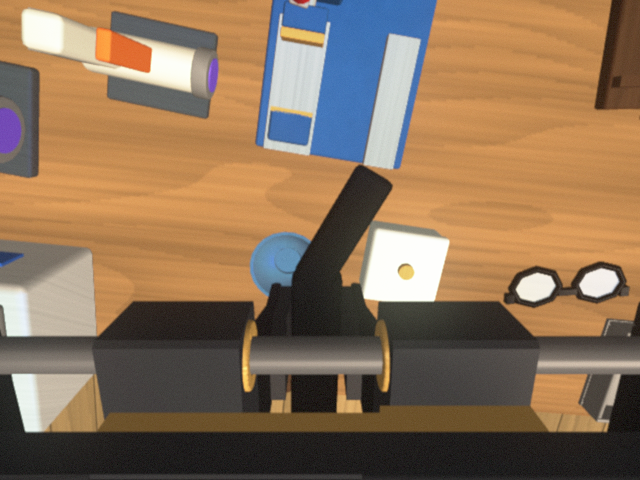

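The wrist view shows the bed strips at (298,80) and (392,100), the fixed jaw at (290,125) with its brass face at y≈110, and the brass pad at (302,36). The lamp's lens is at (213,77), its orange trigger at (122,48) and its handle top at (43,33). I measure these now.

Run:
```python
from h import *
a,d=load('w3')
h=cv2.cvtColor(a,cv2.COLOR_BGR2HSV);H,S,V=cv2.split(h)
def comps(m,box,name,z,amin=60):
    m=m.astype(np.uint8);t=np.zeros_like(m);x0,y0,x1,y1=box;t[y0:y1,x0:x1]=m[y0:y1,x0:x1]
    n,l,st,ce=cv2.connectedComponentsWithStats(t)
    for i in range(1,n):
        if st[i][4]<amin:continue
        ys,xs=np.where(l==i);P=np.array([px(d,x,y,z)[:2]*1000 for x,y in zip(xs,ys)],np.float32)
        r=cv2.minAreaRect(P);b=cv2.boxPoints(r);print(name,st[i].tolist(),'c',np.round(r[0],1),'size',np.round(r[1],1),'ang',round(r[2],2));print('   ',b.round(1).tolist())
comps((S<60)&(V>130),(255,0,440,172),'strip',.03)
comps((H>100)&(H<125)&(S>120)&(V>60),(255,0,440,172),'blue',.018,1000)
comps((H>10)&(H<32)&(S>110)&(V>110),(272,0,330,120),'brass',.054,20)
comps((H<20)&(S>180)&(V>180),(80,20,170,80),'orange',.15,60)
comps((S<60)&(V>170),(15,0,215,100),'white',.055,100)
comps((H>120)&(H<150)&(S>60),(190,40,230,110),'lens',.055,10)
comps(((H<8)|(H>172))&(S>150)&(V>100),(280,0,330,12),'knob',.11,10)
```

```text
strip [289, 0, 28, 9, 107] c [523.3 -97. ] size [ 6.3 24. ] ang 5.85
    [[519.0, -85.4000015258789], [521.4000244140625, -109.30000305175781], [527.7000122070312, -108.5999984741211], [525.2999877929688, -84.80000305175781]]
strip [263, 13, 67, 142, 4124] c [593.4 -97.3] size [ 46.7 119.5] ang 86.47
    [[532.4000244140625, -117.0], [651.5999755859375, -124.4000015258789], [654.5, -77.69999694824219], [535.2000122070312, -70.30000305175781]]
strip [363, 33, 58, 136, 4203] c [599.   -6.2] size [ 30.4 119.7] ang 86.68
    [[538.4000244140625, -17.899999618530273], [657.9000244140625, -24.799999237060547], [659.7000122070312, 5.5], [540.2000122070312, 12.5]]
blue [257, 0, 179, 168, 13313] c [577.4 -54.8] size [147.  154.1] ang 86.52
    [[496.1000061035156, -123.5], [649.9000244140625, -132.8000030517578], [658.7999877929688, 13.899999618530273], [505.0, 23.200000762939453]]
blue [269, 112, 42, 33, 1077] c [ 630.8 -100.8] size [39.  26.7] ang 86.57
    [[616.2999877929688, -119.5], [643.0, -121.0999984741211], [645.2999877929688, -82.19999694824219], [618.5999755859375, -80.59999847412
[... 617 characters left out ...]
[582.0999755859375, -185.1999969482422]]
white [22, 8, 185, 84, 5517] c [ 583.1 -252.8] size [158.3  36.8] ang 82.31
    [[554.2000122070312, -328.79998779296875], [590.7000122070312, -333.70001220703125], [611.9000244140625, -176.89999389648438], [575.4000244140625, -172.0]]
lens [208, 58, 10, 34, 264] c [ 592. -169.] size [27.3  7.9] ang 1.54
    [[578.2000122070312, -165.39999389648438], [578.4000244140625, -173.3000030517578], [605.7000122070312, -172.5], [605.5, -164.6999969482422]]
knob [295, 0, 14, 3, 32] c [540.1 -93.9] size [1.3 9.3] ang 5.85
    [[539.0, -89.30000305175781], [540.0, -98.5999984741211], [541.2999877929688, -98.4000015258789], [540.2999877929688, -89.19999694824219]]
```

Call:
jog_arm(moves=[0.05,0.02,0,0,0,0.14,-1,0.1,0.05,0,0,0,0.3,-1,0.15,0.08,0,0,0,0.45,-1,0.2,0.1,0,0,0,0.6,-1,0.25,0.12,0.05,0,0,0.75,-1,0.297,0.141,0.1,0,0,0.88,-1,0.297,0.141,0.15,0,0,1,-1,0.297,0.141,0.2,0,0,1,-1])

```text
time: 6.3
position: [0.6035, -0.0375, 0.2173]
tool_rot: [1.432, 2.796, 0.001]
ft_force: [0.6, 0.4, -1.3]
grip_width: 0.229
grip_force: 19.8
```

```bash
cat >> h.py <<'E'
def rel(P,xang,cmd=None):
    "row values to reach TCP P (world m) and tool x heading (deg), tool down, from measured pose"
    s=ctrl.get_state();M=R.from_rotvec(s['tool_rot']).as_matrix()
    a=np.radians(xang);x=np.array([np.cos(a),np.sin(a),0]);z=np.array([0,0,-1.]);T=np.c_[x,np.cross(z,x),z]
    return ((M.T@(np.array(P)-s['position']))/.3).round(3),(R.from_matrix(M.T@T).as_rotvec()/np.radians(60)).round(3)
V0=np.array([.5953,-.0657]);VX=np.array([.9982,-.0605]);VY=np.array([.0605,.9982])
def vis(x,y,z): return np.r_[V0+VX*x/1e3+VY*y/1e3,z/1e3]
E
python3 - <<'E'
from h import *
s=ctrl.get_state();print(s['time'],s['position'],s['tool_rot'],s['joint_positions'])
print(rel(vis(6,30,100),86.53),rel(vis(6,30,26),86.53))
a,d=load('w3');Rm=R.from_rotvec(d['state']['tool_rot']).as_matrix()
m=(a.max(2)<45).astype(np.uint8);print([(r,np.where(m[r,320:400])[0][[0,-1]]+320) for r in range(170,260,12)])
for u,v in((377,176),):print(Rm.T@(px(d,u,v,.2925)-d['state']['position']))
E
```

```text
6.3 [ 0.60349113 -0.03749426  0.21730815] [1.43194219e+00 2.79588939e+00 1.34427535e-03] [-0.42978837  0.24261814  0.53296639  1.59641494 -0.12651693  1.33633238
  0.74386772]
(array([0.004, 0.001, 0.391]), array([ 0.001, -0.   ,  0.654])) (array([0.004, 0.001, 0.638]), array([ 0.001, -0.   ,  0.654]))
[(170, array([355, 365])), (182, array([348, 387])), (194, array([341, 357])), (206, array([334, 353])), (218, array([327, 333])), (230, array([320, 338])), (242, array([320, 341])), (254, array([321, 337]))]
[ 0.05799599  0.0230038  -0.01498025]
```

Call:
jog_arm(moves=[0.004,0.001,0,0,0,0.15,-1,0.004,0.001,0.05,0,0,0.3,-1,0.004,0.001,0.1,0,0,0.45,-1,0.004,0.001,0.2,0,0,0.58,-1,0.004,0.001,0.3,0,0,0.654,-1,0.004,0.001,0.38,0,0,0.654,-1,0.004,0.001,0.45,0,0,0.654,-1,0.004,0.001,0.45,0,0,0.654,-1])

```text
time: 7.3
position: [0.6016, -0.037, 0.0807]
tool_rot: [-2.287, -2.151, 0.005]
ft_force: [1.0, 0.8, -0.4]
grip_width: 0.229
grip_force: 19.8
```

Run:
```python
from h import *
s=ctrl.get_state();print(s['time'],s['position'],s['tool_rot'],s['ft_force'])
print(rel(vis(6,30,26),86.53))
for n in('side','scene'):grab(n,n[:2]+'4')
a=load('si4')[0][220:340,270:420];b=load('sc4')[0][220:330,250:400]
f=lambda t:cv2.resize(t,(400,int(400*t.shape[0]/t.shape[1])),interpolation=cv2.INTER_CUBIC)
a,b=f(a),f(b);k=min(len(a),len(b));cv2.imwrite('pics/v4.png',np.hstack([a[:k],b[:k]]))
```

```text
7.3 [ 0.60161745 -0.03697804  0.08065251] [-2.28663271 -2.15078923  0.00466291] [ 0.9743625   0.83054943 -0.36407201]
(array([0.003, 0.005, 0.182]), array([-0.004,  0.001, -0.001]))
```

View pics/v4.png

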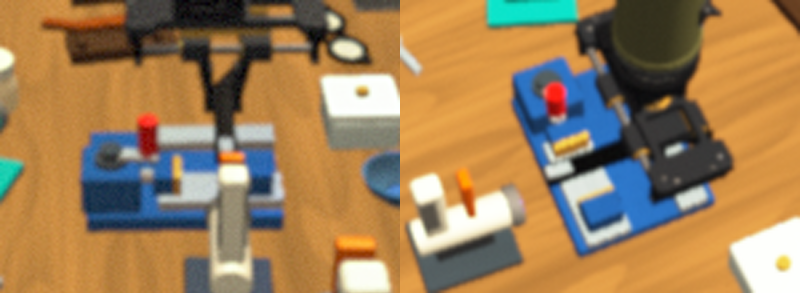

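The temple hangs between the pad and the fixed jaw, and its hinge points at the lamp. I lower it and release.

Call:
jog_arm(moves=[0.003,0.003,0.04,0,0,0,-1,0.003,0.005,0.08,0,0,0,-1,0.003,0.005,0.11,0,0,0,-1,0.003,0.005,0.14,0,0,0,-1,0.003,0.005,0.165,0,0,0,-1,0.003,0.005,0.184,0,0,0,-1,0.003,0.005,0.184,0,0,0,-1,0.003,0.005,0.184,0,0,0,-1])

```text
time: 8.4
position: [0.6048, -0.0367, 0.0276]
tool_rot: [2.291, 2.149, 0.001]
ft_force: [-0.1, -0.2, -0.5]
grip_width: 0.226
grip_force: 19.8
```

Run:
```python
from h import *
s=ctrl.get_state();print(s['time'],s['position'],s['tool_rot'],s['ft_force'],s['grip_width'])
v=s['position'][:2]-V0;print(v@VX,v@VY)
```

```text
8.4 [ 0.60484454 -0.03670994  0.02764811] [2.29076621e+00 2.14934140e+00 7.78288054e-04] [-0.11118123 -0.15240044 -0.52195539] 0.22573643625039574
0.007773462894541365 0.02951532205904004
```

Call:
jog_arm(moves=[0,0,0.004,0,0,0,-1,0,0,0.008,0,0,0,-1,0,0,0.008,0,0,0,-1,0,0,0.008,0,0,0,-0.4,0,0,0.008,0,0,0,-0.2,0,0,0.008,0,0,0,0,0,0,0.008,0,0,0,0,0,0,0.008,0,0,0,0])

```text
time: 9.4
position: [0.6046, -0.0367, 0.025]
tool_rot: [2.291, 2.15, 0.0]
ft_force: [0.7, 0.3, 0.5]
grip_width: 0.497
grip_force: 0.0
```

Call:
jog_arm(moves=[0,0,-0.05,0,0,0,0,0,0,-0.15,0,0,0,0,0,0,-0.3,0,0,0,0,0,0,-0.45,0,0,0,0,0.1,-0.1,-0.6,0,0,0,0,0.2,-0.2,-0.7,0,0,0,0,0.3,-0.25,-0.75,0,0,0,0,0.3,-0.25,-0.75,0,0,0,0])

```text
time: 10.4
position: [0.5355, 0.0612, 0.2526]
tool_rot: [2.285, 2.156, 0.008]
ft_force: [-0.6, -0.5, 0.1]
grip_width: 0.5
grip_force: 0.0
```

Run:
```python
from h import *
im,d=grab('wrist','w5');s=d['state'];print(s['time'],s['position'],s['tool_rot'],s['ft_force'],s['grip_width'],s['joint_positions'])
grab('scene','sc5');grab('side','si5')
A=np.degrees(np.arctan2(*(R.from_rotvec(s['tool_rot']).as_matrix()[[1,0],0])));print(A)
for z in(.25,.095):print(rel(vis(-69,-31,z*1e3),A))
```

```text
10.4 [0.53548754 0.06116134 0.25263694] [2.28518001 2.1555035  0.00781921] [-0.6136578  -0.4642031   0.09391027] 0.5002200161122763 [-0.69410712  0.06288444  0.561392    1.70468042 -0.03686827  1.37961907
 -0.18513017]
86.65501199092186
(array([-0.498, -0.004,  0.001]), array([ 0.   ,  0.   , -0.006]))
(array([-0.498, -0.004,  0.517]), array([ 0.   ,  0.   , -0.006]))
```

```bash
cat >> h.py <<'E'
def tri(d1,p1,d2,p2):
    a,u=ray(d1,*p1);b,v=ray(d2,*p2);t=np.linalg.lstsq(np.c_[u,-v],b-a,rcond=None)[0]
    P,Q=a+t[0]*u,b+t[1]*v;return (P+Q)/2,np.linalg.norm(P-Q)
def tov(P):
    w=np.array(P)[:2]-V0;return np.round([1e3*(w@VX),1e3*(w@VY)],1)
def blob(a,lo,hi,box):
    h=cv2.cvtColor(a,cv2.COLOR_BGR2HSV);x0,y0,x1,y1=box
    m=cv2.inRange(h[y0:y1,x0:x1],lo,hi);n,l,st,ce=cv2.connectedComponentsWithStats(m)
    i=1+np.argmax(st[1:,4]);return ce[i]+[x0,y0],st[i]+np.array([x0,y0,0,0,0])
E
python3 - <<'E'
from h import *
sc,dc=load('sc5');si,ds=load('si5')
c1=blob(sc,(0,150,90),(8,255,255),(290,240,330,275));c2=blob(si,(0,150,90),(8,255,255),(310,255,340,285))
print(c1,c2)
P,e=tri(dc,c1[0],ds,c2[0]);v=tov(P);print('knob',P,e,v,'rel axis',v-[-105,-31],np.hypot(*(v-[-105,-31])))
u=proj(dc,vis(10,-75,46));w=proj(ds,vis(10,-75,46));print(u,w)
c=cv2.resize(sc[230:320,280:380],(500,450),interpolation=cv2.INTER_CUBIC)
c2=cv2.resize(si[245:320,290:385],None,fx=3.1,fy=3.1,interpolation=cv2.INTER_CUBIC)
o=np.zeros((450,800,3),np.uint8);o[:,:500]=c;o[:c2.shape[0],500:500+c2.shape[1]]=c2[:,:300];cv2.imwrite('pics/v5.png',o)
E
```

```text
(array([307.58730159, 256.41269841]), array([304, 251,   7,  12,  63])) (array([325.16455696, 269.35443038]), array([322, 263,   7,  15,  79]))
knob [ 0.52210407 -0.09798654  0.0956121 ] 0.0004102810211276094 [-71.1 -36.7] rel axis [33.9 -5.7] 34.37586362551493
(np.float64(306.21916482985046), np.float64(295.60870845849416)) (np.float64(357.9291101835109), np.float64(294.0014962785961))
```

View pics/v5.png

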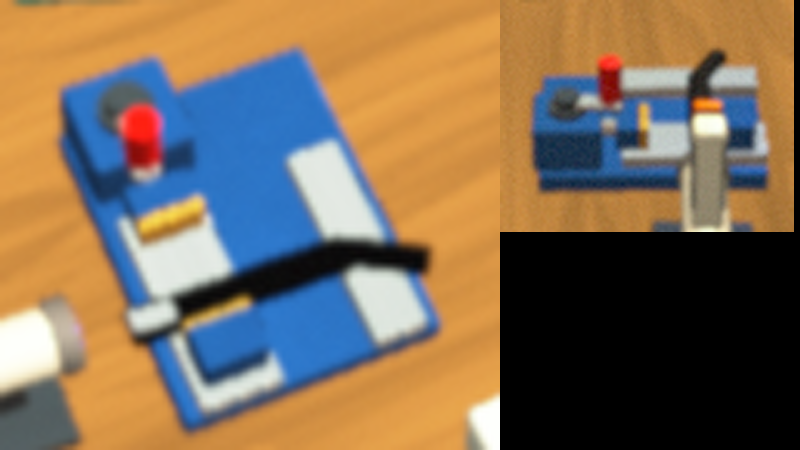

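The temple lies on both bed strips beside the fixed jaw, hinge tip at scene (306,295) as intended and ear bent to vise +x. The knob is at scene (308,256). Next I grip the knob.

Call:
jog_arm(moves=[-0.15,0,0,0,0,0,0,-0.3,0,0.05,0,0,0,0,-0.45,-0.004,0.1,0,0,0,0,-0.508,-0.004,0.2,0,0,0,0,-0.508,-0.004,0.32,0,0,0,0,-0.508,-0.004,0.44,0,0,0,0,-0.508,-0.004,0.54,0,0,0,0,-0.508,-0.004,0.57,0,0,0,0], newtons=25)

```text
time: 11.55
position: [0.5226, -0.0956, 0.0768]
tool_rot: [-2.292, -2.145, 0.006]
ft_force: [0.1, 0.8, 0.2]
grip_width: 0.498
grip_force: 0.0
```

Call:
jog_arm(moves=[0,0,0,0,0,0,0,0,0,0,0,0,0,0,0,0,0,0,0,0,-0.4,0,0,0,0,0,0,-0.6,0,0,0,0,0,0,-1,0,0,0,0,0,0,-1,0,0,0,0,0,0,-1,0,0,0,0,0,0,-1])

```text
time: 12.55
position: [0.524, -0.0939, 0.0791]
tool_rot: [-2.29, -2.149, 0.001]
ft_force: [-3.9, 1.0, 5.6]
grip_width: 0.218
grip_force: 25.0
```

Run:
```python
from h import *
s=ctrl.get_state();print(s['time'],s['position'],tov(s['position']),s['tool_rot'],s['ft_force'],s['grip_width']*87)
p0=-5
for k0 in(0,):
  for k in range(1,9):
    f=np.radians(p0-22.5*k);print((.12*(np.sin(f)-np.sin(np.radians(p0)))).round(3),(.12*(np.cos(f)-np.cos(np.radians(p0)))).round(3))
```

```text
12.55 [ 0.52399727 -0.09393662  0.0791025 ] [-69.5 -32.5] [-2.29009918e+00 -2.14871778e+00  7.08048868e-04] [-3.906023    0.97938618  5.57918378] 18.981464088397896
-0.045 -0.013
-0.081 -0.042
-0.104 -0.083
-0.109 -0.13
-0.096 -0.175
-0.067 -0.211
-0.026 -0.234
0.021 -0.239
```

Call:
jog_arm(moves=[-0.045,-0.013,-0.007,0,0,0,-1,-0.081,-0.042,-0.007,0,0,0,-1,-0.104,-0.083,-0.007,0,0,0,-1,-0.109,-0.13,-0.007,0,0,0,-1,-0.096,-0.175,-0.007,0,0,0,-1,-0.067,-0.211,-0.007,0,0,0,-1,-0.026,-0.234,-0.007,0,0,0,-1,0.021,-0.239,-0.007,0,0,0,-1])

```text
time: 13.55
position: [0.4526, -0.0852, 0.0798]
tool_rot: [2.291, 2.146, -0.001]
ft_force: [6.9, -3.1, -20.2]
grip_width: 0.222
grip_force: 25.0
```

Run:
```python
from h import *
im,dc=grab('scene','sc6');im,ds=grab('side','si6')
s=ds['state'];print(s['time'],s['position'],tov(s['position']),s['ft_force'],s['grip_width']*87)
v=tov(s['position'])+[105,31];print(v,np.hypot(*v),np.degrees(np.arctan2(v[1],v[0])))
p0=-185
for k in range(1,9):
    f=np.radians(p0-22.5*k);print((.12*(np.sin(f)-np.sin(np.radians(p0)))).round(3),(.12*(np.cos(f)-np.cos(np.radians(p0)))).round(3))
```

```text
13.6 [ 0.45272784 -0.08342045  0.07969243] [-141.2  -26.3] [  4.11396729  -0.45531662 -15.77366338] 19.210375363149275
[-36.2   4.7] 36.50383541492591 172.60242678308103
0.045 0.013
0.081 0.042
0.104 0.083
0.109 0.13
0.096 0.175
0.067 0.211
0.026 0.234
-0.021 0.239
```

Call:
jog_arm(moves=[0.045,0.013,0.005,0,0,0,-1,0.081,0.042,0.005,0,0,0,-1,0.104,0.083,0.005,0,0,0,-1,0.109,0.13,0.005,0,0,0,-1,0.096,0.175,0.005,0,0,0,-1,0.067,0.211,0.005,0,0,0,-1,0.026,0.234,0.005,0,0,0,-1,-0.021,0.239,0.005,0,0,0,-1])

```text
time: 14.65
position: [0.5237, -0.0954, 0.0793]
tool_rot: [-2.291, -2.148, 0.002]
ft_force: [-5.5, 4.2, -1.4]
grip_width: 0.223
grip_force: 25.0
```

Run:
```python
from h import *
im,dc=grab('scene','sc7')
s=dc['state'];v=tov(s['position'])+[105,31];print(s['time'],v,np.hypot(*v),np.degrees(np.arctan2(v[1],v[0])),s['ft_force'],s['grip_width']*87)
def brass(n):
    a,d=load(n);h=cv2.cvtColor(a,cv2.COLOR_BGR2HSV);m=cv2.inRange(h,(18,120,120),(32,255,255))
    k,l,st,ce=cv2.connectedComponentsWithStats(m)
    for i in range(1,k):
        if 295<ce[i][0]<340 and 250<ce[i][1]<305 and st[i][4]>4:print(n,st[i],tov(px(d,*ce[i],.054)))
for n in('sc5','sc6','sc7'):brass(n)
```

```text
14.65 [35.4 -3. ] 35.52689122340991 -4.844000375080679 [-5.53364807  4.18956816 -1.3610221 ] 19.364935267681016
sc5 [308 270  12   7  46] [-38.9 -33.3]
sc5 [317 289  13   6  19] [ 19.9 -31.8]
sc6 [309 273  13   7  47] [-29.6 -33.2]
sc6 [317 289  13   6  18] [ 20.1 -31.3]
sc7 [303 260   3   2   5] [-85.4 -43.1]
sc7 [310 275  13   9  60] [-20.4 -33.6]
sc7 [317 289  13   6  18] [ 20.1 -31.3]
```

Call:
jog_arm(moves=[-0.045,-0.013,0,0,0,0,-1,-0.081,-0.042,0,0,0,0,-1,-0.104,-0.083,0,0,0,0,-1,-0.109,-0.13,0,0,0,0,-1,-0.096,-0.175,0,0,0,0,-1,-0.067,-0.211,0,0,0,0,-1,-0.026,-0.234,0,0,0,0,-1,0.021,-0.239,0,0,0,0,-1])

```text
time: 15.7
position: [0.4527, -0.0852, 0.0795]
tool_rot: [2.292, 2.146, -0.002]
ft_force: [0.2, -2.7, -9.0]
grip_width: 0.226
grip_force: 25.0
```

Call:
jog_arm(moves=[0.045,0.013,0,0,0,0,-1,0.081,0.042,0,0,0,0,-1,0.104,0.083,0,0,0,0,-1,0.109,0.13,0,0,0,0,-1,0.096,0.175,0,0,0,0,-1,0.067,0.211,0,0,0,0,-1,0.026,0.234,0,0,0,0,-1,-0.021,0.239,0,0,0,0,-1])

```text
time: 16.7
position: [0.5239, -0.0948, 0.0793]
tool_rot: [-2.29, -2.148, 0.001]
ft_force: [-7.8, 5.2, -1.5]
grip_width: 0.222
grip_force: 25.0
```

Run:
```python
from h import *
im,dc=grab('scene','sc8');im,ds=grab('side','si8')
s=dc['state'];v=tov(s['position'])+[105,31];print(s['time'],v,np.hypot(*v),np.degrees(np.arctan2(v[1],v[0])),s['ft_force'],s['torque'],s['grip_width']*87)
a,d=load('sc8');h=cv2.cvtColor(a,cv2.COLOR_BGR2HSV);m=cv2.inRange(h,(18,120,120),(32,255,255))
k,l,st,ce=cv2.connectedComponentsWithStats(m)
for i in range(1,k):
    if 295<ce[i][0]<340 and 250<ce[i][1]<305 and st[i][4]>4:print(st[i],tov(px(d,*ce[i],.054)))
```

```text
16.7 [35.5 -2.3] 35.5744290186083 -3.7069399937191037 [-7.8226757   5.16284532 -1.52557821] [ 1.03606268  1.84344968 -0.01736615] 19.32622998601071
[303 260   4   2   7] [-84.6 -41.6]
[313 282  13   7  48] [ -1.3 -33.7]
[317 289  13   6  18] [ 20.1 -31.3]
```

Call:
jog_arm(moves=[-0.01,-0.002,0,0,0,0,-1,-0.02,-0.004,0,0,0,0,-1,-0.031,-0.007,0,0,0,0,-1,-0.031,-0.007,0,0,0,0,-1,-0.031,-0.007,0,0,0,0,-1,-0.031,-0.007,0,0,0,0,-1,-0.031,-0.007,0,0,0,0,-1,-0.031,-0.007,0,0,0,0,-1])

```text
time: 17.8
position: [0.5209, -0.1031, 0.0794]
tool_rot: [-2.29, -2.148, -0.0]
ft_force: [-5.3, 3.9, -4.4]
grip_width: 0.221
grip_force: 25.0
```

Run:
```python
from h import *
im,dc=grab('scene','sc9');im,ds=grab('side','si9')
s=dc['state'];v=tov(s['position'])+[105,31];print(s['time'],v,np.degrees(np.arctan2(v[1],v[0])),s['ft_force'],[s['ft_force'][:2]@VX,s['ft_force'][:2]@VY])
```

```text
17.8 [ 33.  -10.8] -18.12186024790135 [-5.2570324   3.85598105 -4.40614554] [np.float64(-5.480856598740067), np.float64(3.530989820636664)]
```

Call:
jog_arm(moves=[-0.007,-0.003,0,0,0,0,-1,-0.013,-0.006,0,0,0,0,-1,-0.019,-0.009,0,0,0,0,-1,-0.019,-0.009,0,0,0,0,-1,-0.019,-0.009,0,0,0,0,-1,-0.019,-0.009,0,0,0,0,-1,-0.019,-0.009,0,0,0,0,-1,-0.019,-0.009,0,0,0,0,-1])

```text
time: 18.9
position: [0.5181, -0.1078, 0.0794]
tool_rot: [-2.289, -2.148, -0.002]
ft_force: [-3.8, 5.6, -3.5]
grip_width: 0.221
grip_force: 25.0
```

Run:
```python
from h import *
s=ctrl.get_state();v=tov(s['position'])+[105,31];print(s['time'],v,np.degrees(np.arctan2(v[1],v[0])),s['ft_force'],[s['ft_force'][:2]@VX,s['ft_force'][:2]@VY])
```

```text
18.9 [ 30.5 -15.7] -27.237330643632063 [-3.76377672  5.62661342 -3.45101624] [np.float64(-4.097412031157532), np.float64(5.38877702437102)]
```

Call:
jog_arm(moves=[0,0,0,0,0,0,0,0,0,0,0,0,0,0,0,0,-0.03,0,0,0,0,0,0,-0.15,0,0,0,0,0,0,-0.3,0,0,0,0,0,0,-0.45,0,0,-0.1,0,-0.1,0.1,-0.6,0,0,-0.25,0,-0.2,0.2,-0.65,0,0,-0.4,0])

```text
time: 19.9
position: [0.5775, -0.1737, 0.2799]
tool_rot: [1.781, 2.579, 0.007]
ft_force: [0.4, -0.2, -0.5]
grip_width: 0.498
grip_force: 0.0
```

Run:
```python
from h import *
s=ctrl.get_state();print(s['time'],s['position']);print(rel([.70,-.28,.28],172))
```

```text
19.9 [ 0.57754664 -0.17372241  0.27987525]
(array([-0.476,  0.256,  0.003]), array([ 0.005,  0.007, -1.021]))
```

Call:
jog_arm(moves=[-0.08,0.04,0,0,0,-0.15,0,-0.16,0.09,0,0,0,-0.3,0,-0.24,0.13,0,0,0,-0.45,0,-0.32,0.17,0,0,0,-0.6,0,-0.4,0.21,0,0,0,-0.75,0,-0.476,0.256,0,0,0,-0.88,0,-0.476,0.256,0,0,0,-1,0,-0.476,0.256,0,0,0,-1,0])

```text
time: 20.9
position: [0.6968, -0.2806, 0.2754]
tool_rot: [0.267, 3.129, -0.002]
ft_force: [-0.3, -0.3, 0.2]
grip_width: 0.5
grip_force: 0.0
```

Run:
```python
from h import *
im,d=grab('wrist','w10');s=d['state'];print(s['time'],s['position'],s['tool_rot'],s['joint_positions'],s['ft_force'])
```

```text
20.9 [ 0.69679698 -0.28055624  0.27535322] [ 2.67061663e-01  3.12889843e+00 -1.52227705e-03] [ 0.0240304   0.57254586  0.55708395  1.0736274  -0.29016914  1.56589077
  1.90783622] [-0.26336701 -0.3479031   0.1531457 ]
```

View pics/w10.png

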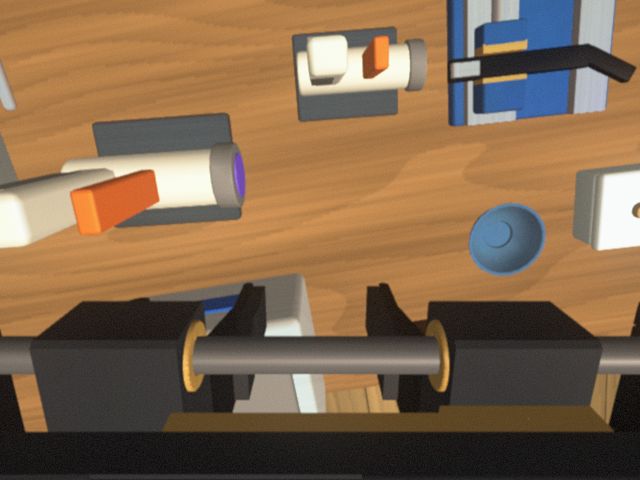

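The view shows the temple held straight between both jaws at (485,65), with the hinge sticking out at (463,70). The small lamp's handle top is at (326,55), its trigger at (376,52) and its lens ring at (417,65). The large lamp is to the left at (130,185). I measure the small lamp.

Run:
```python
from h import *
a,d=load('w10');h=cv2.cvtColor(a,cv2.COLOR_BGR2HSV)
def rect(mask,box,z,name,amin=60):
    x0,y0,x1,y1=box;t=np.zeros_like(mask);t[y0:y1,x0:x1]=mask[y0:y1,x0:x1]
    n,l,st,ce=cv2.connectedComponentsWithStats(t)
    for i in range(1,n):
        if st[i][4]<amin:continue
        ys,xs=np.where(l==i);P=np.array([px(d,x,y,z)[:2]*1000 for x,y in zip(xs,ys)],np.float32);r=cv2.minAreaRect(P)
        print(name,st[i].tolist(),np.round(r[0],1),np.round(r[1],1),round(r[2],1),cv2.boxPoints(r).round(0).tolist())
W=cv2.inRange(h,(0,0,225),(179,70,255))
rect(W,(295,25,430,105),.158,'white')
rect(cv2.inRange(h,(0,170,150),(14,255,255)),(355,30,395,80),.15,'orange')
rect(cv2.inRange(h,(0,0,30),(179,110,95)),(288,25,402,125),.01,'plate',400)
rect(cv2.inRange(h,(0,0,90),(179,60,160)),(400,35,430,95),.055,'ring')
rect(cv2.inRange(h,(0,0,100),(179,60,255)),(445,55,484,85),.046,'hinge',20)
rect(cv2.inRange(h,(0,170,150),(14,255,255)),(60,160,170,240),.2,'bigtrig')
print(px(d,20,220,.2),px(d,20,220,.25))
print(a[35:80:5,308:350:6].max(2)); print(tov(px(d,449,71,.035)))
```

```text
white [298, 36, 112, 55, 3469] [ 590.8 -237.3] [70.3 30.8] 83.4 [[571.0, -270.0], [602.0, -274.0], [610.0, -204.0], [580.0, -201.0]]
orange [373, 36, 16, 37, 418] [ 588.4 -218.2] [ 9.6 21.2] 85.1 [[577.0, -222.0], [599.0, -224.0], [599.0, -214.0], [578.0, -212.0]]
plate [293, 27, 104, 94, 2698] [ 586.  -231.3] [97.8 77.9] 84.4 [[542.0, -276.0], [620.0, -284.0], [630.0, -186.0], [552.0, -179.0]]
ring [405, 40, 21, 51, 572] [ 591.5 -174.1] [16.9 40.1] 85.3 [[571.0, -181.0], [611.0, -184.0], [612.0, -167.0], [572.0, -164.0]]
hinge [466, 55, 9, 3, 21] [ 591.8 -124. ] [7.  1.6] 80.3 [[590.0, -127.0], [592.0, -128.0], [593.0, -121.0], [592.0, -120.0]]
hinge [451, 60, 29, 18, 448] [ 601.6 -128.9] [24.8 13. ] 85.6 [[594.0, -141.0], [607.0, -142.0], [609.0, -117.0], [596.0, -116.0]]
hinge [466, 81, 8, 4, 25] [ 613.6 -125.6] [6.3 2.5] 80.3 [[612.0, -128.0], [614.0, -129.0], [615.0, -123.0], [613.0, -122.0]]
bigtrig [71, 171, 88, 65, 3321] [ 648.5 -390.6] [28. 56.] 4.6 [[632.0, -364.0], [637.0, -420.0], [665.0, -417.0], [660.0, -362.0]]
[ 0.64781703 -0.44991417  0.2       ] [ 0.64188185 -0.41114618  0.25      ]
[[ 86  92 105 127 164 183  97]
 [159 240 241 244 246 247 249]
 [203 251 252 251 252 251 252]
 [191 250 251 252 251 252 251]
 [169 248 251 251 251 251 251]
 [172 246 251 251 251 252 251]
 [179 245 250 251 251 251 251]
 [206 239 247 247 248 247 249]
 [249 183 210 194 186 174 239]]
[  9.6 -73.4]
```

Run:
```python
from h import *
_,d=load('w10')
print(px(d,327,55,.158),px(d,327,36,.158),px(d,308,55,.158),px(d,347,55,.158))
print(rel([.587,-.250,.2],175.2),rel([.587,-.250,.118],175.2))
```

```text
[ 0.58406674 -0.25290504  0.158     ] [ 0.57338522 -0.2511637   0.158     ] [ 0.58205445 -0.2646465   0.158     ] [ 0.58618478 -0.24054659  0.158     ]
(array([0.378, 0.037, 0.251]), array([-0.001,  0.001, -0.083])) (array([0.378, 0.037, 0.524]), array([-0.001,  0.001, -0.083]))
```

Call:
jog_arm(moves=[0.08,0.01,0,0,0,-0.04,1,0.16,0.02,0,0,0,-0.083,1,0.24,0.03,0.05,0,0,-0.083,1,0.32,0.04,0.1,0,0,-0.083,1,0.385,0.04,0.15,0,0,-0.083,1,0.385,0.04,0.2,0,0,-0.083,1,0.385,0.04,0.25,0,0,-0.083,1,0.385,0.04,0.25,0,0,-0.083,1])

```text
time: 21.95
position: [0.5846, -0.2479, 0.1979]
tool_rot: [-0.128, -3.137, -0.001]
ft_force: [-0.1, 0.4, 0.3]
grip_width: 0.994
grip_force: 0.0
```

Run:
```python
from h import *
s=ctrl.get_state();print(s['time'],s['position'],s['ft_force'],s['grip_width']);print(rel([.585,-.249,.118],175.2))
im,dc=grab('side','si11');im,dc=grab('scene','sc11')
a=load('si11')[0][200:360,290:440];b=load('sc11')[0][210:370,210:360]
cv2.imwrite('pics/v11.png',cv2.resize(np.hstack([a,b]),None,fx=2.6,fy=2.6,interpolation=cv2.INTER_CUBIC))
```

```text
21.95 [ 0.58463474 -0.24791132  0.19792677] [-0.08877811  0.38170555  0.26859433] 0.9936786802405574
(array([-0.002, -0.004,  0.266]), array([ 0.   , -0.002,  0.002]))
```

View pics/v11.png

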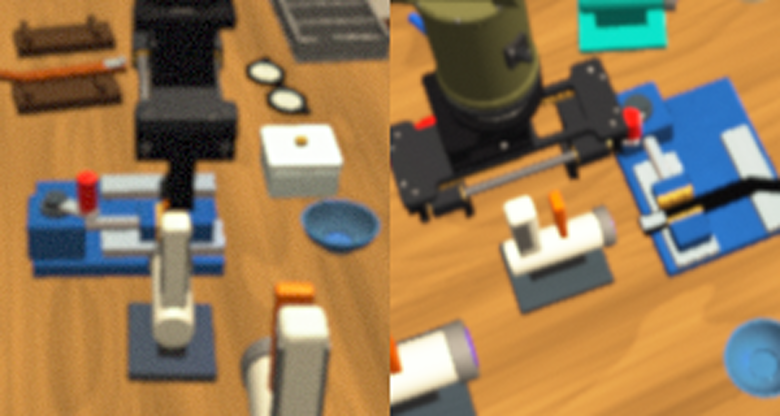

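The open gripper hangs above the small lamp's handle and trigger, and nothing else is in the way. I go down and squeeze.

Call:
jog_arm(moves=[-0.002,-0.002,0.05,0,0,0,1,-0.002,-0.003,0.1,0,0,0,1,-0.002,-0.003,0.15,0,0,0,1,-0.002,-0.003,0.2,0,0,0,1,-0.002,-0.003,0.24,0,0,0,1,-0.002,-0.003,0.266,0,0,0,1,-0.002,-0.003,0.266,0,0,0,1,-0.002,-0.003,0.266,0,0,0,1], newtons=20)

```text
time: 23.05
position: [0.5856, -0.2496, 0.1203]
tool_rot: [0.128, 3.138, -0.0]
ft_force: [-0.4, 0.3, 0.3]
grip_width: 0.999
grip_force: 0.0
```

Call:
jog_arm(moves=[0,0,0,0,0,0,0.5,0,0,0,0,0,0,0.2,0,0,0,0,0,0,-1,0,0,0,0,0,0,-1,0,0,0,0,0,0,-1,0,0,0,0,0,0,-1,0,0,0,0,0,0,-1,0,0,0,0,0,0,-1])

```text
time: 24.05
position: [0.5856, -0.2465, 0.1195]
tool_rot: [-0.126, -3.139, -0.006]
ft_force: [-0.1, 7.4, 2.2]
grip_width: 0.464
grip_force: 19.9
```

Run:
```python
from h import *
s=ctrl.get_state();print(s['time'],s['position'],s['ft_force'],s['grip_width']*87,s['grip_force'])
```

```text
24.05 [ 0.58557414 -0.24654475  0.11951268] [-0.07755459  7.40768205  2.16208375] 40.37678522313361 19.91233675085823
```

Call:
jog_arm(moves=[0,0.004,0,0,0,0,-1,0,0.008,0,0,0,0,-1,0,0.01,0,0,0,0,-1,0,0.01,0,0,0,0,-1,0,0.01,0,0,0,0,-1,0,0.01,0,0,0,0,-1,0,0.01,0,0,0,0,-1,0,0.01,0,0,0,0,-1], newtons=35)

```text
time: 25.05
position: [0.5855, -0.2468, 0.1195]
tool_rot: [0.128, 3.139, -0.001]
ft_force: [4.6, -1.8, -7.5]
grip_width: 0.461
grip_force: 35.1
```

Run:
```python
from h import *
s=ctrl.get_state();print(s['time'],s['position'],s['ft_force'],s['grip_width']*87,s['grip_force'])
```

```text
25.05 [ 0.58553493 -0.24679053  0.11946401] [ 4.55195419 -1.78469823 -7.54587834] 40.06378258163619 35.05369897931814
```

The width stays at 40 mm from 20 N to 35 N, so the trigger is at its stop. I hold half a second more, release and lift clear.

Call:
jog_arm(moves=[0,0,0,0,0,0,-1,0,0,0,0,0,0,-1,0,0,0,0,0,0,-1,0,0,0,0,0,0,-1,0,0,0,0,0,0,1,0,0,0,0,0,0,1,0,0,0,0,0,0,1,0,0,0,0,0,0,1])

```text
time: 26.05
position: [0.5849, -0.2477, 0.1202]
tool_rot: [-0.129, -3.139, 0.003]
ft_force: [-0.3, 0.5, 0.7]
grip_width: 0.826
grip_force: 0.0
```

Call:
jog_arm(moves=[0,-0.01,-0.06,0,0,0,1,0,-0.01,-0.15,0,0,0,1,0,-0.01,-0.25,0,0,0,1,0,-0.01,-0.35,0,0,0,1,-0.1,-0.01,-0.45,0,0,0,1,-0.2,-0.01,-0.5,0,0,0,1,-0.3,-0.01,-0.5,0,0,0,1,-0.36,-0.01,-0.5,0,0,0,1])

```text
time: 27.05
position: [0.6938, -0.2592, 0.2713]
tool_rot: [0.128, 3.138, -0.003]
ft_force: [-1.2, -0.4, 0.4]
grip_width: 0.997
grip_force: 0.0
```

Run:
```python
from h import *
im,d=grab('wrist','w12');s=d['state'];print(s['time'],s['position'],s['ft_force'],s['grip_width'])
```

```text
27.05 [ 0.69381718 -0.25924858  0.27129825] [-1.20656437 -0.39850209  0.38864048] 0.9968943017589198
```

View pics/w12.png

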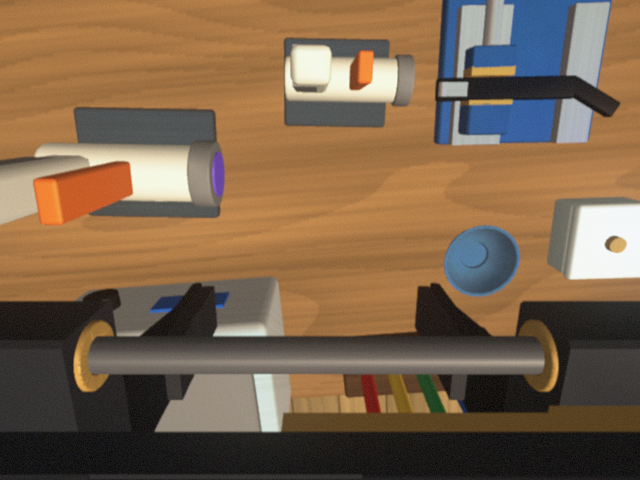

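The trigger is back at (365,66), and the temple is still clamped straight between the brass faces with its hinge towards the lamp at (452,90). The robot is clear, so I hand in.

```bash
python3 -c "
from bench import ctrl
print(ctrl.close_job())"
```

```text
the job is handed in; nothing more can be done
None
```

The black temple is clamped in the blue vise with its hinged end about 25 mm out towards the lamp, the trigger was then squeezed fully for over a second and released, and the job was handed in at about 27 s.

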